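# Draw the bottom dissecting board from its holder

## Task

Slide the bottom dissecting board out of the metal holder by the handle that sticks out low under its front bar, on the side of the tray, so that the two boards above drop down and stay stacked in the holder. Then lay that board flat on the pad inside the dissecting tray: set it down there, do not drop it, and let go.

Things in the scene. Friction and masses are not known exactly. Their poses are not given: they have to be found in the camera images.
- holder: Fixed open-topped aluminium holder, 97 x 108 x 64 mm high, with a stack of three equal wooden boards. Origin: centre of its underside, z up. Floor 18 mm above the bench; channel 86 mm wide (x), 98 long (y). Front is -y: under a bar there, a slot 18 to 36 mm above the bench lets only the bottom board slide out along -y; it is clear after 105 mm. Upper boards' handles leave by a gap in the back.
- bottom_board_center (a point): Bottom board, to be taken: plain wood, about 90 g. Point: centre of its blade, half-way up its 14 mm thickness (25 mm above the bench at the start). Blade 75 (x) x 90 mm (y). From its -y edge a flat handle of the same thickness, 30 mm wide (x), runs from y = -45 to -105 mm; grasp it across its width at y = -78 mm. At the start it juts out freely under the front bar.
- top_board_center (a point): Top board of the stack, same shape and size, to stay in the holder; its handle points out of the back. Point: centre of its blade, half-way up: 53 mm above the bench at the start, 39 mm once the stack has dropped by one board. One more board, turned the same way, lies between it and the bottom board.
- tray: Fixed empty aluminium dissecting tray, 212 mm (x) x 306 mm (y) over its rolled rim. Origin: centre of its underside, on the bench, z up. Inside 194 x 294 mm, with a flat blue-grey pad whose top is 10 mm above the bench; rim top 29 mm above the bench. A board lying on the pad has its centre 17 mm above the bench. It stands out beyond the holder's front (-y) side.
Not all that is in view belongs to the job. What is shaped like the holder but purple or yellow is not meant.

How it is judged:
By the outcome, as a careful person would: the job done as asked, in the order asked, and still so for the second after the job is handed in, with the robot touching nothing.
It also fails if it takes over 38 s, if anything falls off the work surface, if the arm or the gripper's body presses on something with over 40 N, if the wrist force passes 120 N, or if a joint passes its speed limit or range.

## Robot

A 6-joint arm with a two-finger parallel gripper is mounted at the origin on the work surface. World frame = base frame: x ahead of the robot, y to its left, z up, the work surface at z = 0. Lengths are in mm, angles in rad, forces in N, time in s.
With the tool pointing down it reaches from about 350 to 850 mm from the base axis. Payload 8.1 kg.
Tool frame: the origin (TCP) lies between the finger pads; the fingertips stand 8 mm ahead of it and the grasp point (between the pads) lies 11 mm behind it; x points along the fingers, y is the direction in which the jaws open and shut, and the axes are right-handed (so a half turn about x gives the same grasp; the last joint's range is limited). The gripper opens to 93 mm and grips with 3 to 60 N. Pads are 15 mm wide; open, the fingers measure 128 mm over their backs; the gripper's body (75 mm by 188 mm) begins 65 mm behind the grasp point.
Start: joints at [1.199, 0.13, 1.488, -0, 1.523, -0.085], TCP at [169.709, 575.503, 226.635] pointing down, gripper open.
Joint ranges: [-2.96, 2.96], [-0.89, 2.26], [0.02, 2.5], [-1.34, 4.48], [0, 2.73], [-2.66, 2.66]. Speed limits (rad/s): [2.39, 2.39, 2.79, 3.14, 3.14, 3.14].

## Interface

Orientations are given as a unit quaternion [w, x, y, z].
In Python, from workcell import r gives the robot as it stands.
- The arm moves only by the shell command python3 -m handwheel 'ROWS' [FORCE]. ROWS is JSON, a list of rows, each a list of 3 entries, a list of its own where there are three numbers: the finger opening in mm, from 0 to 93, then the shift along the world's x, y, z in units of 50 mm (1.0 is 50 mm), then the turn, a rotation vector about the world's x, y, z in units of 6 degrees (1.0 is 6 degrees). In form: [[hand, [tx, ty, tz], [rx, ry, rz]], ...]. A call has 1 to 5 rows; each row is the pose to reach, as a shift and turn from the pose commanded when the call began; what a row does not reach only later rows make up. A row lasts 1/8 s, in which the tool goes at most 62.5 mm and 10.7 degrees, less where a joint would pass 70% of its speed; a pose out of reach is approached as far as the arm can. A call with a gripper value outside its range is refused whole. The fingers move at their own pace and stop on an object; FORCE is the grip in N (left out, the last holds). Time passes only in rows, so rows that repeat a pose let the fingers close. It gives the time, the measured TCP pose, the force and the opening at its end, in the units of the state.
- r.state(): the state, without advancing time (a new reading comes with each control period).
- r.read_camera(name): name is "side" or "top" or "wrist"; returns a dict with "color" (480x640x3 uint8, red, green, blue), "z_map" (480x640 float32, mm along the optical axis (not along the pixel's ray), 0 where there is no reading), "vfov" (degrees; the focal length in pixels is half the picture's height over the tangent of half this angle, whatever the lens; pixels are square), "cx", "cy" (the principal point, pixels), "pose" (4x4, takes a point from camera to world coordinates); the wrist camera has in their place "hand_eye" (4x4, takes a point from camera to tool coordinates, whose origin is the TCP and whose axes are the tool frame's). Camera axes: x right, y up, looking along -z (the intrinsics and any distortion apply to the point x, -y, -z); pixel columns grow to the right and rows downward; lengths in mm; the calibration is good to about 2 mm. A picture is of the moment at which its call begins: read the wrist's pose just before it.
- r.sign_off(): hands the job in, once; it reports no verdict.
The state is a dict: "t": time; "joint_pos": joint angles; "qvel": joint speeds; "joint_torque": joint torques, N m; "ee_pos": TCP position; "ee_rot": TCP orientation; "force": force on the tool from outside, world axes, zero at the start; "wrist_torque": the same for the moment, N m; "width": opening from 0.0 (shut) to 1.0 (fully open).
Only numpy, scipy, OpenCV 4.12 (cv2) and the standard library are available. Lean on these libraries where they do the work, as an engineer would, in place of code of your own. Each camera call takes 0.05 s, during which the arm holds its last target.

## Working session

There is one attempt and no reset: what is moved stays moved. The work goes in short steps, Python scripts to look and compute and a shell command to move; the robot and the scene stay as the last step left them, time stands still between calls to the robot, and variables do not carry over. Pictures are saved under pics/ and viewed, and the job is handed in when it is done.

```bash
mkdir -p pics; ls; cat > h.py <<'E'
import numpy as np,cv2
from workcell import r
def grab(n,tag):
    c=r.read_camera(n); cv2.imwrite(f'pics/{tag}.png',c['color'][:,:,::-1]); np.savez(f'{tag}.npz',**{k:v for k,v in c.items()}); return c
def px2w(c,u,v,z=None):
    P=c['pose'];f=240/np.tan(np.radians(float(c['vfov']))/2)
    d=np.array([(u-c['cx'])/f,-(v-c['cy'])/f,-1.])
    if z is None:
        k=c['z_map'][int(v),int(u)]
    else:
        dw=P[:3,:3]@d; k=(z-P[2,3])/dw[2]
    return P[:3,:3]@(d*k)+P[:3,3]
E
python3 - <<'E'
from h import *
s=r.state();print(s)
for n in('top','side','wrist'):
    c=grab(n,n+'0');print(n,{k:v for k,v in c.items() if k not in('color','z_map')})
E
```

```text
pics
{'t': 0.0, 'joint_pos': array([ 1.19858786e+00,  1.31137784e-01,  1.48928932e+00, -3.02953965e-05,
        1.52296822e+00, -8.54226627e-02]), 'qvel': array([2.30922306e-04, 1.54126721e-03, 8.46687421e-04, 9.72995195e-04,
       2.35250193e-04, 3.26701371e-05]), 'joint_torque': array([-1.68916173e-03, -5.59857023e+01, -4.91748154e+01,  7.66279874e-02,
        3.58482788e-02, -9.61642286e-05]), 'ee_pos': array([169.5242619 , 574.98035237, 225.59587003]), 'ee_rot': array([ 0.69971528,  0.10042327,  0.69998357, -0.10166958]), 'force': array([ 0.88734013,  1.04606538, -0.59619807]), 'wrist_torque': array([ 0.01722852,  0.01858782, -0.01415075]), 'width': 1.0013601031643173}
top {'vfov': 52.48432070417576, 'cx': 325.1904235171805, 'cy': 238.61786693355106, 'pose': array([[-2.62131552e-02,  9.90918421e-01, -1.31884623e-01,
         4.59230411e+02],
       [-9.99227643e-01, -2.98363751e-02, -2.55716269e-02,
         8.85094963e+01],
       [-2.92743552e-02,  1.31112448e-01,  9.90935184e-01,
         1.02347413e+03],
       [ 0.00000000e+00,  0.00000000e+00,  0.00000000e+00,
         1.0
[... 190 characters left out ...]
],
       [-2.89339980e-01,  6.40341380e-01, -7.11509166e-01,
        -7.48197562e+02],
       [ 8.18495384e-03,  7.44930770e-01,  6.67091564e-01,
         8.28547789e+02],
       [ 0.00000000e+00,  0.00000000e+00,  0.00000000e+00,
         1.00000000e+00]])}
wrist {'vfov': 58.552992488585225, 'cx': 316.19616918766525, 'cy': 240.94880868815085, 'hand_eye': array([[ 1.43280346e-03,  2.67509110e-01, -9.63554266e-01,
        -1.56745084e+02],
       [ 9.99998869e-01, -8.23174414e-04,  1.25846071e-03,
         1.48407414e-01],
       [-4.56523515e-04, -9.63554980e-01, -2.67509987e-01,
        -7.37645118e+01],
       [ 0.00000000e+00,  0.00000000e+00,  0.00000000e+00,
         1.00000000e+00]])}
```

View pics/top0.png

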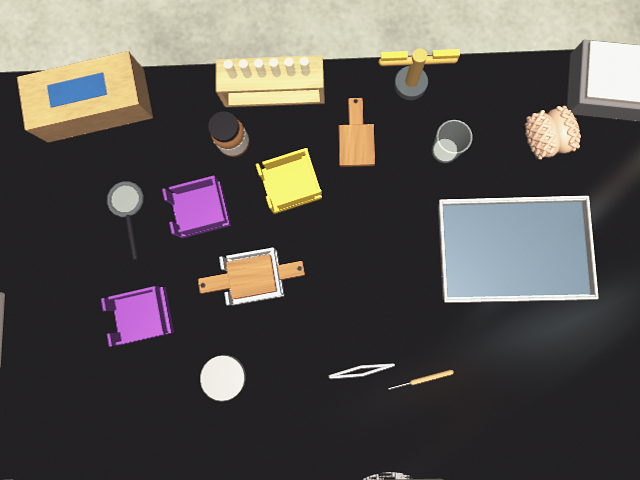

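View pics/side0.png

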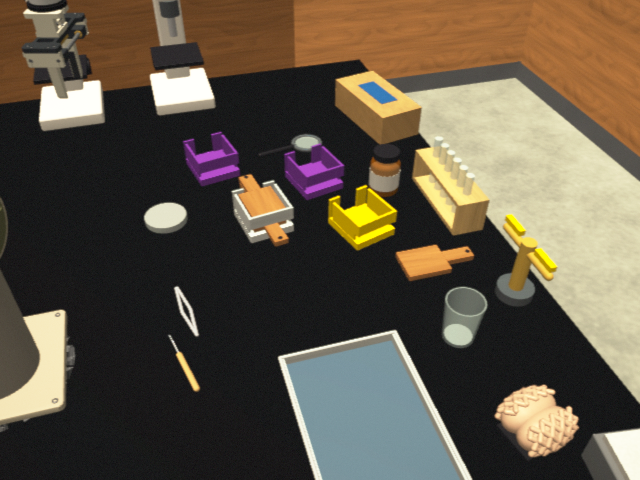

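```bash
python3 - <<'E'
import cv2
a=cv2.imread('pics/top0.png')
cv2.imwrite('pics/c1.png',cv2.resize(a[230:320,185:315],None,fx=6,fy=6,interpolation=cv2.INTER_CUBIC))
a=cv2.imread('pics/side0.png')
cv2.imwrite('pics/c2.png',cv2.resize(a[160:260,215:315],None,fx=6,fy=6,interpolation=cv2.INTER_CUBIC))
E
```

```text
(no output)
```

View pics/c1.png

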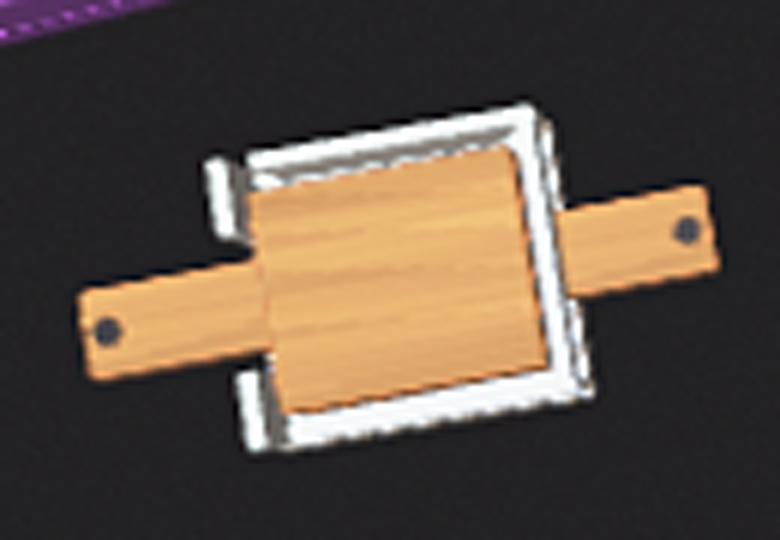

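View pics/c2.png

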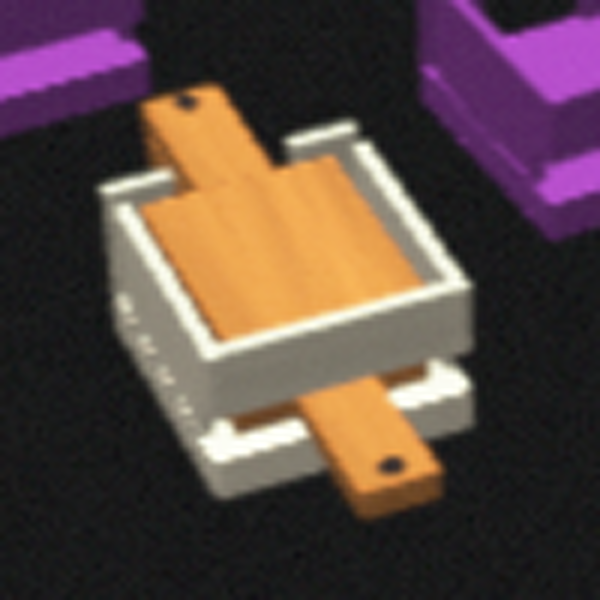

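View pics/wrist0.png

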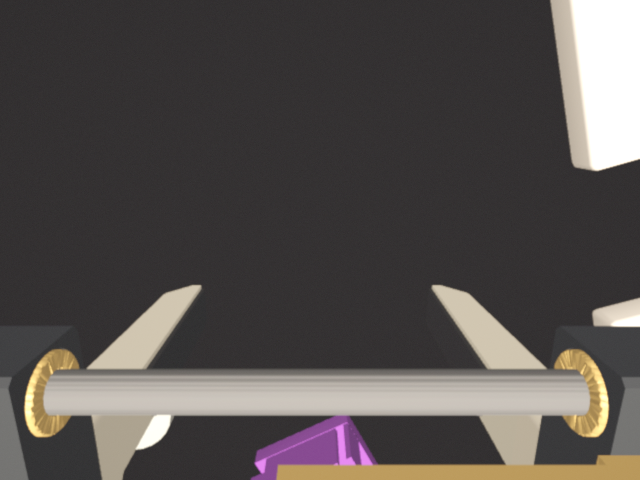

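```bash
python3 - <<'E'
from h import *
c=dict(np.load('top0.npz'))
def q(x,y,z=None): return px2w(c,(x+.5)/6-.5+185,(y+.5)/6-.5+230,z).round(1)
for n,L,z in(('handle FL FR NL NR',[(705,187),(718,268),(558,212),(570,297)],32),('hole',[(687,231)],32),('topblade',[(248,192),(512,147),(548,368),(285,412)],60),('tophandle',[(80,293),(95,380)],60),('rim',[(248,158),(530,105),(590,393),(280,447)],64)):
    P=[q(*p,z) for p in L];print(n,*P,'depth z',[q(*p)[2] for p in L])
for p in[(445,203),(588,199),(596,297),(448,299)]: print('tray',px2w(c,*p,29).round(1))
s=dict(np.load('side0.npz'))
def q2(x,y,z=None): return px2w(s,(x+.5)/6-.5+215,(y+.5)/6-.5+160,z).round(1)
print('side handle end', q2(440,465,32),q2(360,495,32),'hole',q2(391,465,32))
print('topblade',[q2(*p,60) for p in((140,207),(335,155),(420,285),(215,335))])
for p in[(281,356),(395,335)]: print('tray',px2w(s,*p,29).round(1))
E
```

```text
handle FL FR NL NR [547.  162.6  32. ] [519.2 158.7  32. ] [539.9 212.9  32. ] [510.8 209.2  32. ] depth z [np.float64(-0.8), np.float64(34.1), np.float64(37.6), np.float64(44.5)]
hole [532.1 169.   32. ] depth z [np.float64(33.3)]
topblade [547.2 312.8  60. ] [559.7 224.5  60. ] [486.2 213.4  60. ] [474.2 300.5  60. ] depth z [np.float64(43.4), np.float64(58.6), np.float64(55.1), np.float64(60.0)]
tophandle [515.2 368.9  60. ] [486.3 363.6  60. ] depth z [np.float64(-0.8), np.float64(54.6)]
rim [558.1 311.9  64. ] [573.1 217.8  64. ] [477.6 199.2  64. ] [462.8 301.3  64. ] depth z [np.float64(-2.7), np.float64(0.5), np.float64(38.1), np.float64(40.4)]
tray [ 658.3 -135.3   29. ]
tray [ 657.3 -426.9   29. ]
tray [ 457.7 -423.5   29. ]
tray [ 461.6 -129.9   29. ]
side handle end [548.8 167.9  32. ] [519.  160.3  32. ] hole [532.8 172.6  32. ]
topblade [array([474.1, 303.9,  60. ]), array([548.4, 315.6,  60. ]), array([558.9, 231.6,  60. ]), array([484.6, 224. ,  60. ])]
tray [ 461.3 -123.    29. ]
tray [ 661.7 -134.4   29. ]
```

```bash
cat >> h.py <<'E'
from scipy.spatial.transform import Rotation as R
def rot(q): return R.from_quat([q[1],q[2],q[3],q[0]])
def turn(yaw):
    "turn in 6deg units so tool x down, jaw axis along +-(cos,sin)yaw"
    s=r.state();m=rot(s['ee_rot'])
    for sg in(1,-1):
        x=np.array([0,0,-1.]);y=sg*np.array([np.cos(yaw),np.sin(yaw),0]);z=np.cross(x,y)
        t=R.from_matrix(np.c_[x,y,z])*m.inv()
        print(sg,(np.degrees(t.as_rotvec())/6).round(2))
E
python3 - <<'E'
from h import *
s=r.state();print(rot(s['ee_rot']).as_matrix().round(3));turn(.147)
c=dict(np.load('top0.npz'))
for p in[(446,150),(455,135),(350,160),(410,85),(222,145)]:print(p,px2w(c,*p).round(0))
E
```

```text
[[-0.001  0.283  0.959]
 [-0.001  0.959 -0.283]
 [-1.    -0.001 -0.   ]]
1 [ 1.000e-02 -1.000e-02 -1.086e+01]
-1 [1.000e-02 1.000e-02 1.914e+01]
(446, 150) [ 752. -129.   92.]
(455, 135) [ 802. -164.   33.]
(350, 160) [761.  57.  15.]
(410, 85) [917. -76.  29.]
(222, 145) [783. 317.  75.]
```

```bash
python3 -m handwheel '[[70,[1.0,-1.1,0],[0,0,-1.8]],[70,[2.0,-2.1,0],[0,0,-3.6]],[70,[2.9,-3.1,0],[0,0,-5.4]],[70,[3.7,-4.0,0],[0,0,-7.0]],[70,[4.5,-4.9,0],[0,0,-8.6]]]' && python3 -m handwheel '[[70,[0.9,-0.9,-0.2],[0,0,-0.8]],[70,[1.8,-1.9,-0.6],[0,0,-1.6]],[70,[2.69,-2.83,-1.4],[0,0,-2.26]],[70,[2.69,-2.83,-1.4],[0,0,-2.26]],[70,[2.69,-2.83,-1.4],[0,0,-2.26]]]'
python3 - <<'E'
from h import *
s=r.state();print(s['t'],s['ee_pos'],s['width']);turn(.147)
c=grab('wrist','wrist1');np.savez('w1s.npz',p=s['ee_pos'],q=s['ee_rot'])
E
```

```text
t: 0.78
ee_pos: [382.2, 343.8, 226.5]
ee_rot: [0.585, 0.397, 0.585, -0.397]
force: [0.1, 0.7, 0.8]
width: 0.753
t: 1.4
ee_pos: [515.3, 203.2, 155.3]
ee_rot: [0.534, 0.462, 0.536, -0.463]
force: [0.2, -0.5, 0.6]
width: 0.752
1.4 [515.32451154 203.18705815 155.30454308] 0.7524884591314177
1 [ 0.01 -0.03  0.01]
-1 [-4.000e-02 -1.000e-02 -2.999e+01]
```

View pics/wrist1.png

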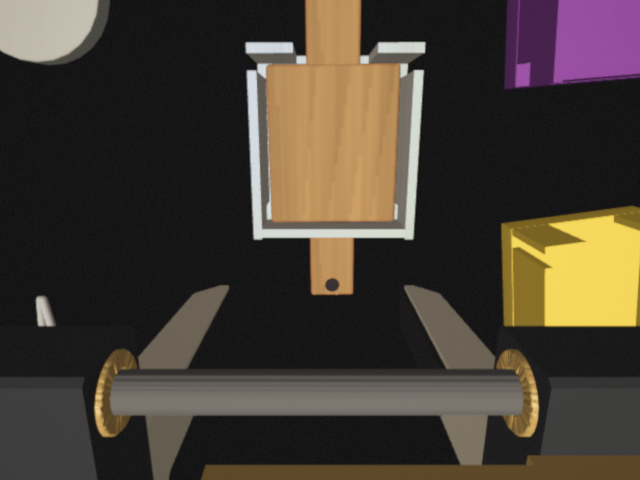

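```bash
cat >> h.py <<'E'
def wpose(c,p,q):
    T=np.eye(4);T[:3,:3]=rot(q).as_matrix();T[:3,3]=p;c=dict(c);c['pose']=T@c['hand_eye'];return c
E
python3 - <<'E'
from h import *
s=np.load('w1s.npz');c=wpose(np.load('wrist1.npz'),s['p'],s['q'])
for p in[(311,294),(354,294),(310,239),(353,239),(332,285)]:print(px2w(c,*p,32).round(1))
for p in[(267,66),(399,66),(396,221),(272,221)]:print('top',px2w(c,*p,60).round(1))
E
```

```text
[517.9 160.3  32. ]
[547.8 164.8  32. ]
[511.5 199.9  32. ]
[540.4 204.2  32. ]
[531.5 169.2  32. ]
top [473.7 301.7  60. ]
top [545.3 312.2  60. ]
top [560.7 226.4  60. ]
top [486.7 215.4  60. ]
```

```bash
python3 -m handwheel '[[60,[0.27,-0.28,-0.6],[0,0,0]],[60,[0.27,-0.28,-1.6],[0,0,0]],[60,[0.27,-0.28,-2.2],[0,0,0]],[60,[0.27,-0.28,-2.5],[0,0,0]],[60,[0.27,-0.28,-2.5],[0,0,0]]]'
python3 - <<'E'
from h import *
s=r.state();print(s['t'],s['ee_pos'],s['width'],s['force']);turn(.15)
c=grab('wrist','wrist2');np.savez('w2s.npz',p=s['ee_pos'],q=s['ee_rot'])
c=grab('side','side2')
cv2.imwrite('pics/c3.png',cv2.resize(c['color'][100:280,200:340,::-1],None,fx=3,fy=3,interpolation=cv2.INTER_CUBIC))
E
```

```text
t: 2.08
ee_pos: [528.7, 191.1, 31.8]
ee_rot: [0.536, 0.461, 0.536, -0.462]
force: [-0.0, -0.2, 0.6]
width: 0.643
2.075 [528.70369767 191.12936032  31.81104716] 0.6427073223091784 [-0.04517824 -0.19102391  0.56485817]
1 [-0.   -0.01  0.01]
-1 [-1.000e-02  0.000e+00 -2.999e+01]
```

View pics/wrist2.png

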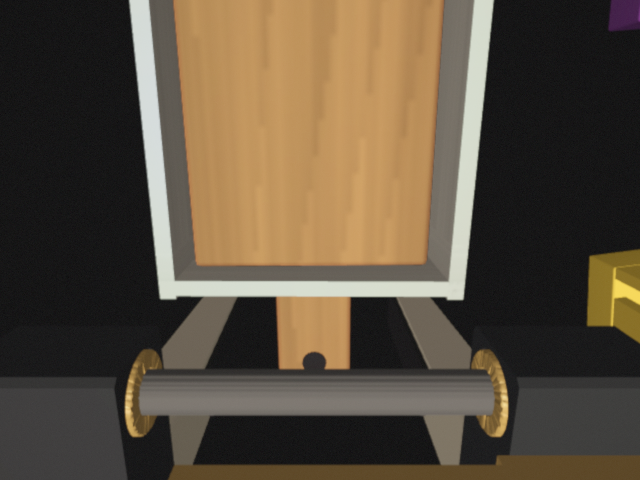

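View pics/c3.png

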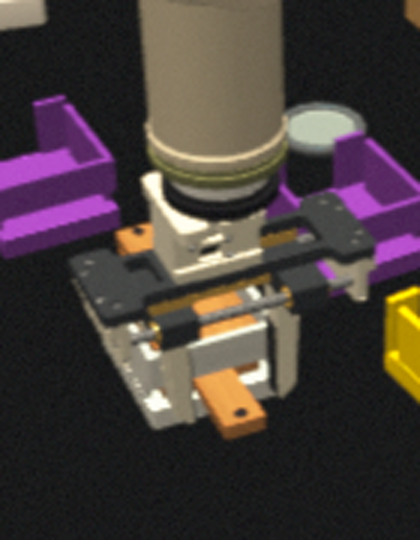

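```bash
python3 -m handwheel '[[60,[0,-0.04,-0.07],[0,0,0]],[60,[0,-0.04,-0.07],[0,0,0]]]' 50; python3 -m handwheel '[[20,[0,0,0],[0,0,0]],[20,[0,0,0],[0,0,0]],[20,[0,0,0],[0,0,0]],[20,[0,0,0],[0,0,0]],[20,[0,0,0],[0,0,0]]]' 50
python3 - <<'E'
from h import *
s=r.state();print(s['t'],s['ee_pos'],s['width'],s['force'],s['wrist_torque'])
E
```

```text
t: 2.42
ee_pos: [529.8, 188.0, 28.8]
ee_rot: [0.535, 0.462, 0.535, -0.462]
force: [-0.5, -0.4, -0.0]
width: 0.647
t: 3.05
ee_pos: [529.2, 188.1, 28.1]
ee_rot: [0.535, 0.462, 0.535, -0.462]
force: [-0.9, -0.7, 0.6]
width: 0.316
3.05 [529.16519208 188.05644572  28.11187544] 0.31576608838018755 [-0.87048223 -0.66680997  0.64254612] [-0.14750438  0.22251486  0.00985413]
```

```bash
python3 -m handwheel '[[20,[0.02,-0.15,0],[0,0,0]],[20,[0.05,-0.35,0],[0,0,0]],[20,[0.09,-0.60,0],[0,0,0]],[20,[0.13,-0.85,0],[0,0,0]],[20,[0.16,-1.1,0],[0,0,0]]]' 50
python3 - <<'E'
from h import *
s=r.state();print(s['t'],s['ee_pos'],s['width'],s['force'],s['wrist_torque'])
c=grab('wrist','wrist3')
E
```

```text
t: 3.68
ee_pos: [537.4, 132.0, 28.1]
ee_rot: [0.535, 0.462, 0.535, -0.462]
force: [0.0, 2.1, -0.5]
width: 0.316
3.675 [537.4051894  132.01567136  28.13343024] 0.3162309076647561 [ 0.03333081  2.08913831 -0.4831412 ] [ 0.39695397  0.16654721 -0.04109423]
```

View pics/wrist3.png

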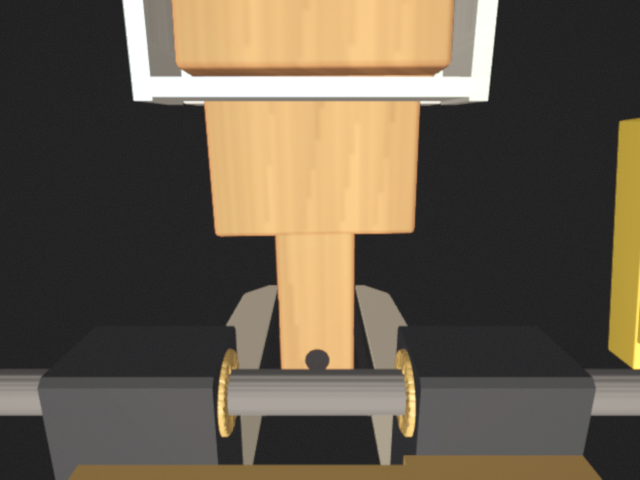

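The blade is sliding out straight, with its front edge at row 235 and the grip centred. I'll keep pulling.

```bash
python3 -m handwheel '[[20,[0.04,-0.25,0],[0,0,0]],[20,[0.08,-0.5,0],[0,0,0]],[20,[0.12,-0.8,0],[0,0,0]],[20,[0.17,-1.1,0],[0,0,0]],[20,[0.21,-1.4,0],[0,0,0]]]' 50
python3 -m handwheel '[[20,[0,0,0],[0,0,0]],[20,[0,0,0],[0,0,0]]]'
python3 - <<'E'
from h import *
s=r.state();print(s['t'],s['ee_pos'],s['width'],s['force'],s['wrist_torque'])
c=grab('wrist','wrist4')
c=grab('side','side4')
cv2.imwrite('pics/c4.png',cv2.resize(c['color'][130:300,200:360,::-1],None,fx=3,fy=3,interpolation=cv2.INTER_CUBIC))
E
```

```text
t: 4.35
ee_pos: [547.9, 61.8, 28.1]
ee_rot: [0.535, 0.462, 0.535, -0.462]
force: [-0.2, -0.0, -0.6]
width: 0.318
t: 4.6
ee_pos: [547.7, 63.1, 28.1]
ee_rot: [0.535, 0.462, 0.535, -0.462]
force: [-0.2, -0.3, -0.3]
width: 0.315
4.6 [547.70415352  63.11918942  28.07169954] 0.31459518716393564 [-0.17171259 -0.34413625 -0.25063101] [-0.09681359  0.04687158 -0.02379035]
```

View pics/wrist4.png

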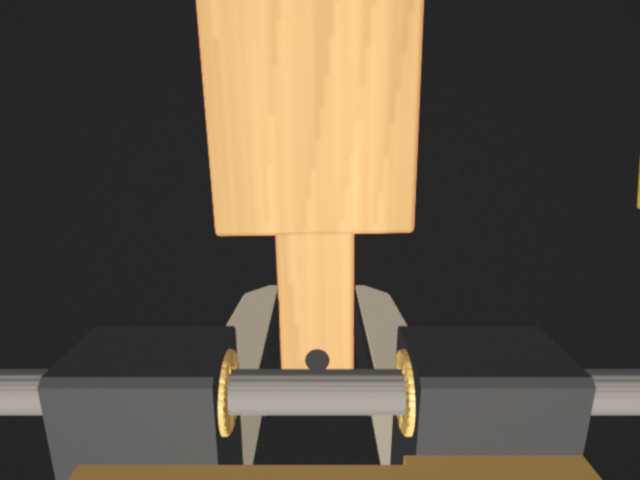

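View pics/c4.png

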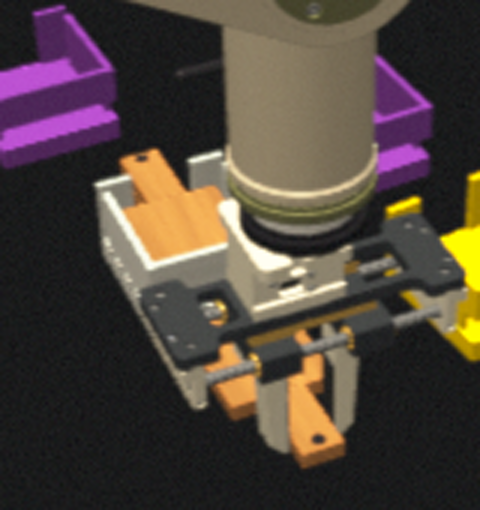

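```bash
python3 -m handwheel '[[20,[0.02,-0.2,0.05],[0,0,0]],[20,[0.04,-0.3,0.3],[0,0,0]],[20,[0.04,-0.4,0.6],[0,0,0]],[20,[0.04,-0.5,0.9],[0,0,0]],[20,[0.04,-0.6,1.1],[0,0,0]]]'
python3 - <<'E'
from h import *
s=r.state();print(s['t'],s['ee_pos'],s['width'],s['force'],s['wrist_torque'])
c=grab('wrist','wrist5')
c=grab('top','top5')
cv2.imwrite('pics/c5.png',cv2.resize(c['color'][200:340,185:385,::-1],None,fx=4,fy=4,interpolation=cv2.INTER_CUBIC))
c=grab('side','side5')
cv2.imwrite('pics/c6.png',cv2.resize(c['color'][130:300,200:360,::-1],None,fx=3,fy=3,interpolation=cv2.INTER_CUBIC))
E
```

```text
t: 5.32
ee_pos: [550.6, 32.7, 85.1]
ee_rot: [0.536, 0.462, 0.535, -0.462]
force: [-0.3, -0.2, -1.1]
width: 0.319
5.325 [550.58461116  32.70997424  85.06337736] 0.31915712544433034 [-0.26460513 -0.16175607 -1.10878882] [-0.10438921  0.04726559 -0.01355588]
```

View pics/wrist5.png

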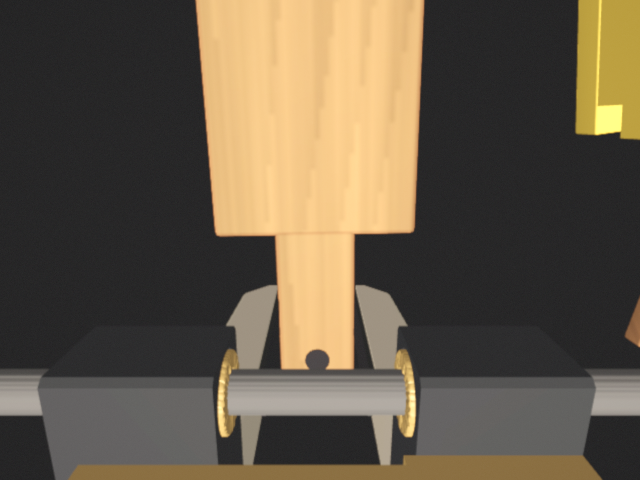

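View pics/c5.png

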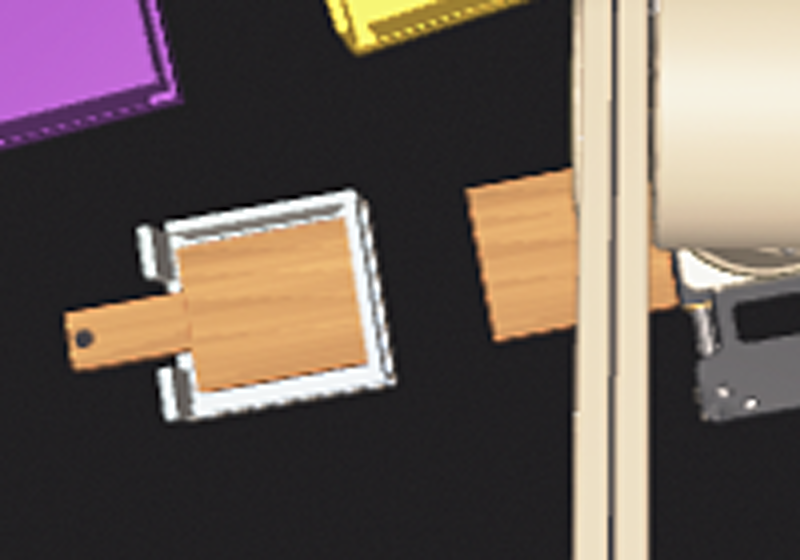

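View pics/c6.png

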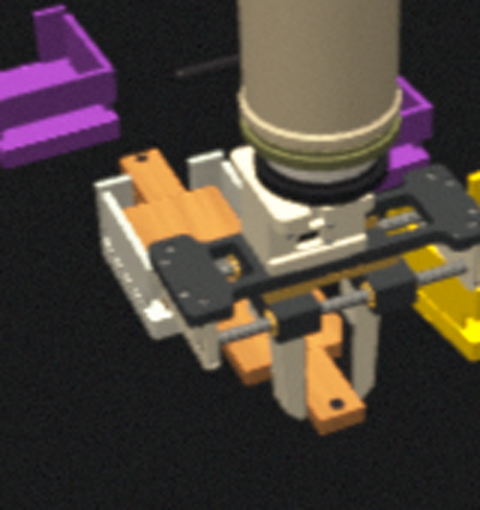

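```bash
python3 -m handwheel '[[20,[0.02,-0.4,0],[0,0,-0.2]],[20,[0.05,-1.1,0],[0,0,-0.5]],[20,[0.09,-1.9,0],[0,0,-0.8]],[20,[0.13,-2.7,0],[0,0,-1.1]],[20,[0.17,-3.5,0],[0,0,-1.43]]]' && python3 -m handwheel '[[20,[0,-0.8,0],[0,0,0]],[20,[0,-1.6,0],[0,0,0]],[20,[0,-2.4,0],[0,0,0]],[20,[0,-3.1,0],[0,0,0]],[20,[0,-3.6,0],[0,0,0]]]' && python3 -m handwheel '[[20,[0,0,0],[0,0,0]],[20,[0,0,0],[0,0,0]]]'
python3 - <<'E'
from h import *
s=r.state();print(s['t'],s['ee_pos'],s['width'],s['force'],s['wrist_torque']);turn(0)
c=grab('wrist','wrist6');np.savez('w6s.npz',p=s['ee_pos'],q=s['ee_rot'])
c=grab('top','top6')
c=grab('side','side6')
E
```

```text
t: 6.1
ee_pos: [557.4, -143.9, 82.2]
ee_rot: [-0.498, -0.501, -0.499, 0.502]
force: [0.8, 0.5, -1.5]
width: 0.317
t: 6.72
ee_pos: [557.0, -324.2, 82.0]
ee_rot: [-0.498, -0.501, -0.499, 0.501]
force: [0.7, 0.9, -0.5]
width: 0.318
t: 6.98
ee_pos: [557.6, -321.6, 82.2]
ee_rot: [-0.498, -0.501, -0.5, 0.501]
force: [0.1, 0.7, -1.3]
width: 0.316
6.975 [ 557.59123058 -321.56412835   82.23289774] 0.3161940521651053 [ 0.09023274  0.65022962 -1.2878583 ] [-0.21056872  0.1122852   0.02271027]
1 [-0.01 -0.01  0.04]
-1 [-2.000e-02  2.000e-02 -2.996e+01]
```

View pics/wrist6.png

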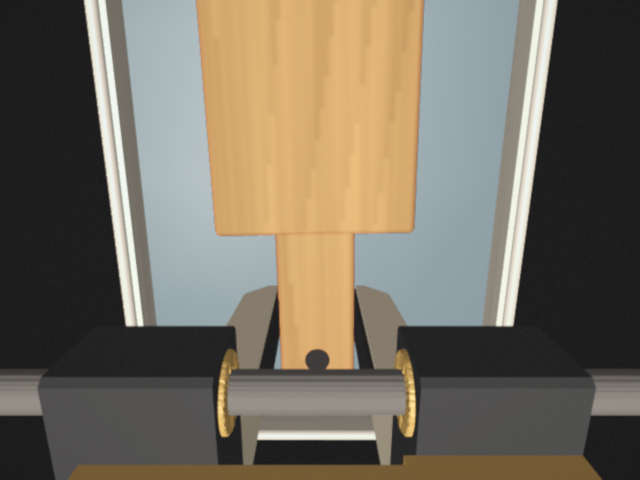

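View pics/top6.png

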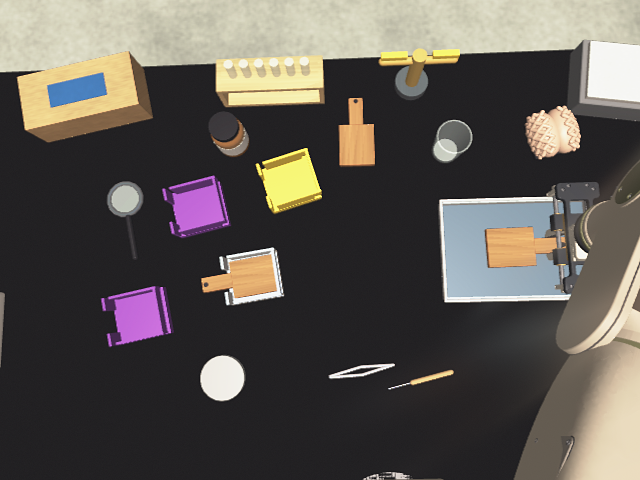

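View pics/side6.png

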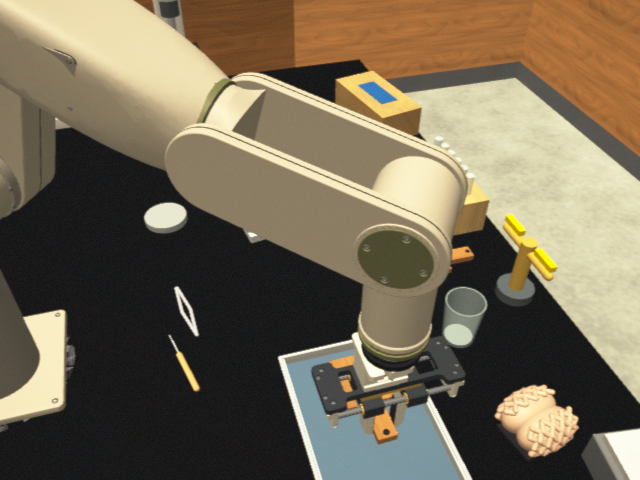

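```bash
python3 -m handwheel '[[20,[0,0,-0.3],[0,0,0]],[20,[0,0,-0.6],[0,0,0]],[20,[0,0,-0.9],[0,0,0]],[20,[0,0,-1.12],[0,0,0]],[20,[0,0,-1.12],[0,0,0]]]' && python3 -m handwheel '[[20,[0,0,-0.02],[0,0,0]],[20,[0,0,-0.04],[0,0,0]],[20,[0,0,-0.04],[0,0,0]]]'
python3 - <<'E'
from h import *
s=r.state();print(s['t'],s['ee_pos'],s['width'],s['force'],s['wrist_torque'])
E
```

```text
t: 7.75
ee_pos: [557.2, -321.2, 25.3]
ee_rot: [-0.498, -0.501, -0.5, 0.501]
force: [0.1, -0.1, -1.2]
width: 0.314
t: 8.12
ee_pos: [558.6, -322.1, 25.6]
ee_rot: [0.5, 0.501, 0.499, -0.501]
force: [-0.7, 0.9, -0.2]
width: 0.317
8.125 [ 558.55251544 -322.13040921   25.63698406] 0.31686667332495594 [-0.66042832  0.93038822 -0.16800653] [-0.11683582  0.1010041   0.00349001]
```

```bash
python3 -m handwheel '[[20,[0,0,-0.02],[0,0,0]],[20,[0,0,-0.04],[0,0,0]],[20,[0,0,-0.04],[0,0,0]]]'; python3 -m handwheel '[[20,[0,0,-0.02],[0,0,0]],[20,[0,0,-0.02],[0,0,0]]]'
python3 - <<'E'
from h import *
s=r.state();print(s['t'],s['ee_pos'],s['width'],s['force'],s['wrist_torque'])
E
```

```text
t: 8.5
ee_pos: [558.2, -321.9, 23.0]
ee_rot: [-0.499, -0.501, -0.499, 0.501]
force: [-0.7, 0.5, -0.3]
width: 0.318
t: 8.75
ee_pos: [558.2, -321.8, 22.0]
ee_rot: [-0.499, -0.501, -0.499, 0.501]
force: [0.1, -0.6, -1.0]
width: 0.319
8.75 [ 558.20574623 -321.84891814   21.9983107 ] 0.31900356758699905 [ 0.11407908 -0.61164474 -1.03505306] [-0.11530156  0.05232704 -0.04457595]
```

```bash
python3 -m handwheel '[[20,[0,0,-0.02],[0,0,0]],[20,[0,0,-0.02],[0,0,0]]]'; python3 -m handwheel '[[20,[0,0,-0.01],[0,0,0]],[20,[0,0,-0.01],[0,0,0]]]'
python3 - <<'E'
from h import *
for i in range(3):
    s=r.state();print(s['t'],s['ee_pos'],s['width'],s['force'],s['wrist_torque'])
E
```

```text
t: 9.0
ee_pos: [558.2, -321.9, 21.0]
ee_rot: [-0.499, -0.501, -0.499, 0.501]
force: [-0.3, 0.9, -0.5]
width: 0.315
t: 9.25
ee_pos: [558.3, -321.9, 20.6]
ee_rot: [0.499, 0.501, 0.499, -0.501]
force: [-0.5, -0.2, -0.2]
width: 0.315
9.25 [ 558.26036343 -321.91110464   20.61000903] 0.31483286340778105 [-0.50343571 -0.22285518 -0.22242981] [-0.16044019  0.0830692  -0.01507232]
9.25 [ 558.26036343 -321.91110464   20.61000903] 0.31483286340778105 [-0.50343571 -0.22285518 -0.22242981] [-0.16044019  0.0830692  -0.01507232]
9.25 [ 558.26036343 -321.91110464   20.61000903] 0.31483286340778105 [-0.50343571 -0.22285518 -0.22242981] [-0.16044019  0.0830692  -0.01507232]
```

```bash
for i in 1 2 3; do python3 -m handwheel '[[20,[0,0,-0.01],[0,0,0]],[20,[0,0,-0.01],[0,0,0]]]' | egrep 'pos|force'; python3 -c "
from h import *
s=r.state();print(s['wrist_torque'])"; done
```

```text
ee_pos: [558.3, -321.9, 20.2]
force: [0.3, 0.5, -0.2]
[-0.09137291  0.06838796 -0.02276588]
ee_pos: [558.3, -322.0, 20.1]
force: [-2.4, 2.3, 4.8]
[ 0.19181044  0.55181657 -0.0378998 ]
ee_pos: [558.3, -322.0, 20.1]
force: [-4.3, 3.7, 9.3]
[0.41373538 0.96408939 0.02513463]
```

```bash
python3 -m handwheel '[[20,[0,0,0.01],[0,0,0]],[20,[0,0,0.01],[0,0,0]]]' 10; python3 -m handwheel '[[36,[0,0,0],[0,0,0]],[45,[0,0,0],[0,0,0]],[56,[0,0,0],[0,0,0]],[56,[0,0,0],[0,0,0]]]'
python3 - <<'E'
from h import *
c=grab('wrist','wrist7')
E
```

```text
t: 10.25
ee_pos: [558.5, -322.1, 20.1]
ee_rot: [0.499, 0.501, 0.499, -0.501]
force: [-2.3, 1.2, 6.0]
width: 0.319
t: 10.75
ee_pos: [558.2, -321.9, 19.5]
ee_rot: [-0.499, -0.501, -0.499, 0.501]
force: [0.4, -0.4, -0.0]
width: 0.595
```

View pics/wrist7.png

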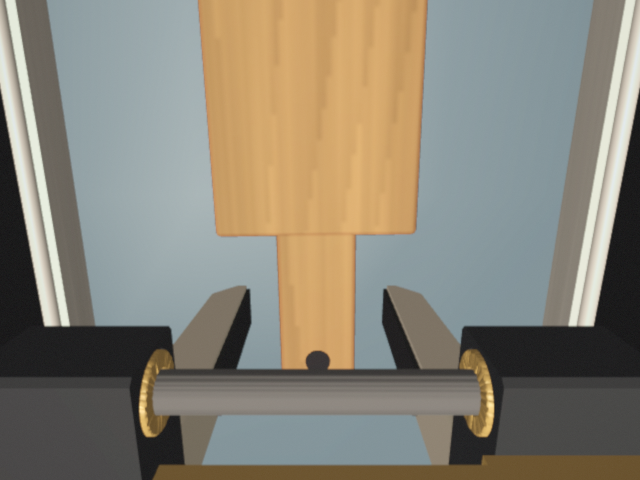

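The board has been released and lies straight on the pad, with the fingers clear on both sides. Next I raise the arm straight up and move it aside.

```bash
python3 -m handwheel '[[56,[0,0,0.2],[0,0,0]],[56,[0,0,0.8],[0,0,0]],[56,[0,0,1.8],[0,0,0]],[56,[0,0,2.8],[0,0,0]],[56,[0,0,3.6],[0,0,0]]]';  python3 -m handwheel '[[56,[-0.8,-0.4,0.3],[0,0,0]],[56,[-1.6,-0.8,0.3],[0,0,0]],[56,[-2.4,-1.2,0.3],[0,0,0]],[56,[-2.8,-1.6,0.3],[0,0,0]],[56,[-2.8,-1.6,0.3],[0,0,0]]]'
python3 - <<'E'
from h import *
s=r.state();print(s['t'],s['ee_pos'],s['qvel'].round(3),s['force'])
for n in('top','side'):grab(n,n+'8')
a=cv2.imread('pics/side8.png');cv2.imwrite('pics/c8.png',cv2.resize(a[160:260,215:315],None,fx=5,fy=5,interpolation=cv2.INTER_CUBIC))
E
```

```text
t: 11.42
ee_pos: [558.8, -322.3, 203.3]
ee_rot: [0.5, 0.501, 0.498, -0.501]
force: [0.2, 0.2, -0.5]
width: 0.603
t: 12.05
ee_pos: [417.0, -403.3, 215.7]
ee_rot: [-0.499, -0.501, -0.498, 0.502]
force: [1.6, 0.6, 0.2]
width: 0.602
12.05 [ 417.01582252 -403.2894744   215.68060339] [ 0.044  0.012 -0.007  0.02  -0.002  0.028] [1.59695499 0.56644495 0.18792158]
```

View pics/top8.png

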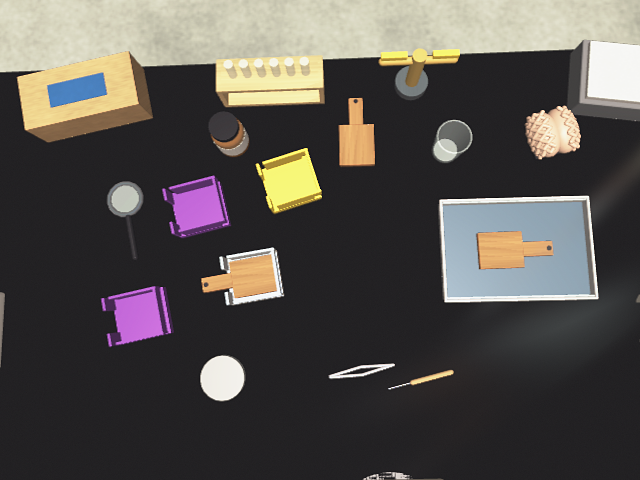

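View pics/side8.png

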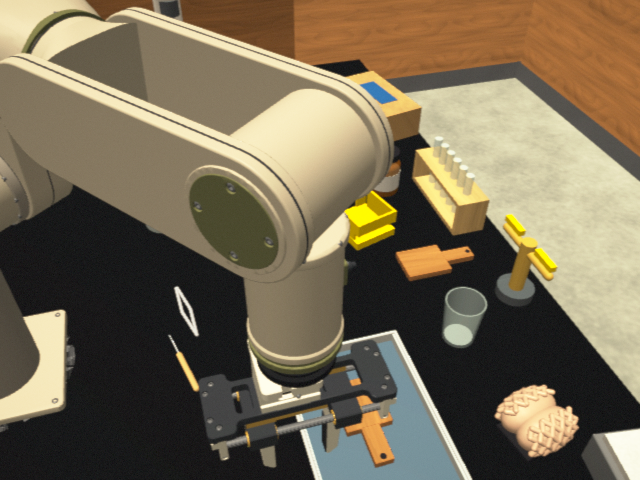

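View pics/c8.png

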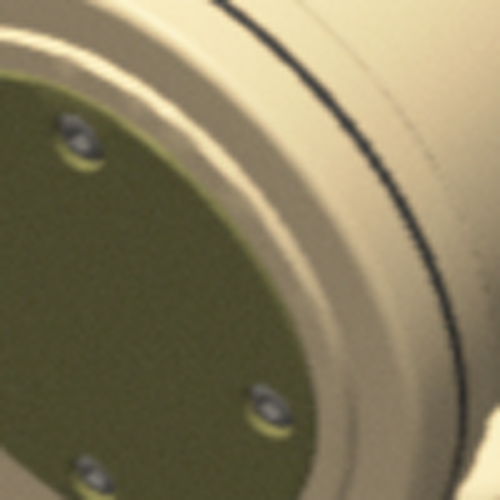

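Top view: board in the tray at (500,250), stack in the holder at (253,277). I'll check their heights with the top camera's depth map.

```bash
python3 - <<'E'
from h import *
for t in('top0','top8'):
    c=dict(np.load(t+'.npz'))
    print(t)
    for p in[(240,275),(252,268),(255,285),(268,275),(265,288),(216,284)]: print(p,np.median([px2w(c,p[0]+i,p[1]+j)for i in(-1,0,1)for j in(-1,0,1)],0).round(1))
for p in[(485,240),(485,260),(518,240),(518,260),(535,248),(460,250),(570,250)]: print('tray',p,np.median([px2w(c,p[0]+i,p[1]+j)for i in(-1,0,1)for j in(-1,0,1)],0).round(1))
E
python3 -m handwheel '[[56,[0,0,0],[0,0,0]],[56,[0,0,0],[0,0,0]],[56,[0,0,0],[0,0,0]],[56,[0,0,0],[0,0,0]]]'
```

```text
top0
(240, 275) [519.6 284.6  60.1]
(252, 268) [532.8 260.4  60.4]
(255, 285) [499.  254.8  61.3]
(268, 275) [517.7 228.7  60.7]
(265, 288) [492.5 235.   60.4]
(216, 284) [503.1 332.9  59.5]
top8
(240, 275) [520.6 287.9  44.8]
(252, 268) [534.1 263.   45.2]
(255, 285) [499.6 257.4  44.5]
(268, 275) [519.  231.1  45.2]
(265, 288) [493.1 236.8  46.1]
(216, 284) [503.8 335.9  46.2]
tray (485, 240) [ 579.5 -213.4   24.3]
tray (485, 260) [ 538.4 -210.5   23.6]
tray (518, 240) [ 577.6 -280.4   23.8]
tray (518, 260) [ 536.3 -276.    25.1]
tray (535, 248) [ 560.1 -313.1   24.5]
tray (460, 250) [ 561.9 -164.8    9.9]
tray (570, 250) [ 555.3 -389.6   10.2]
t: 12.65
ee_pos: [418.5, -401.7, 214.6]
ee_rot: [0.499, 0.501, 0.499, -0.501]
force: [-0.0, 0.5, -0.0]
width: 0.604
```

The stack has dropped 14–15 mm and sits level (top at about 45–46 mm). The board lies flat on the pad (top at about 24 mm). Handing in.

```bash
python3 -c "
from workcell import r
print(r.sign_off())"
```

```text
the job is handed in; nothing more can be done
None
```

I slid the bottom board out of the metal holder by its handle and set it down flat on the pad in the tray. I then let go, moved the arm clear and handed the job in at about 12.7 s.

- **Grasp:** I gripped the handle with the fingertips only, about 2 mm above its underside. A full-depth grasp would have pushed the fingertips into the pad when setting the board down.
- **Set-down:** I lowered the board in steps of about 0.5 mm until it touched. Wrist force peaked at about 9 N, and I eased it to about 6 N before opening the gripper.
- **Stack:** In the top camera's depth map, the upper boards' top surface went from about 60 to about 45 mm. That is one board's drop, and the surface is level. The two boards are still in the holder.
- **Board in tray:** Its top surface is level at 24 to 25 mm and the pad is at 10 mm, so it lies flat. It is well inside the rim.
- **Not checked:** The arm blocked the last side view of the holder, so the drop rests on the top camera alone. No other check failed or disagreed.

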